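Gauge the bores of two bookcase feet and set aside the shallow one

TASK

One of the two bookcase feet still without a glide has been bored too shallow, 14 mm instead of 26 mm: find it with the depth gauge, setting the gauge's base flat across the bore and pressing the rod down until it bottoms for a moment, and do not reject a foot that you have not gauged this way. Then stand the gauge back upright in its grey tray, and after that stand the shallow foot, bore up, in the red tray. Leave the good foot and everything else where they stand, and set things down rather than dropping them.

Things in the scene. Friction and masses are not known exactly. Their poses are not given: they have to be found in the camera images.
- foot_1: one of the two beech bookcase feet still to be checked, standing upside down and loose, about 90 g: a 60 x 60 x 8 mm flange below and a 48 x 48 mm square block above it up to 45 mm, sides along its x and y axes, with a 12 mm wide blind bore down the middle of its top face; the bore is 26 mm deep if good, 14 mm if too shallow, and where the shallow one stands changes from start to start, so use the gauge to tell. Origin under its centre, z up
- foot_2: one of the two beech bookcase feet still to be checked, standing upside down and loose, about 90 g: a 60 x 60 x 8 mm flange below and a 48 x 48 mm square block above it up to 45 mm, sides along its x and y axes, with a 12 mm wide blind bore down the middle of its top face; the bore is 26 mm deep if good, 14 mm if too shallow, and where the shallow one stands changes from start to start, so use the gauge to tell. Origin under its centre, z up
- foot_1_bore (a point): centre of the mouth of foot_1's bore, in its top face, 45 mm above its origin
- foot_2_bore (a point): centre of the mouth of foot_2's bore, in its top face, 45 mm above its origin
- gauge: base of the loose depth gauge, upright at the start in its grey tray: steel beam 70 mm (x) x 30 mm (y) x 14 mm (z), with a 16 mm wide dark barrel on it up to 40 mm, 130 g; the 5 mm rod runs through it. Origin in the middle of its flat underside, z up. Lifted by the rod's head, the base hangs square on the rod
- gauge_rod (a joint): travel of the gauge's rod in m, which is the depth reading: 0 with the tip flush with the base's underside (rod up, as at the start), growing as the rod is pushed down, at most 0.034. A light spring (about 0.5 to 1 N net of the rod's 40 g) returns it to 0 when let go
- gauge_tip (a point): centre of the rod's flat lower end, on the gauge's z axis
- gauge_head (a point): middle of the blue square head at the top of the rod, 16 x 16 mm with sides along the gauge's x and y axes, 24 mm high; 88 mm above the underside with the rod up; it moves with the rod
- gauge_tray: fixed grey tray of the gauge, 112 mm (x) x 76 mm (y), lip 10 mm high and 4 mm thick, black lining; origin under its centre, floor 4 mm above it
- redrill_tray: fixed red tray for parts to be drilled again, 180 mm (x) x 160 mm (y), walls 30 mm high and 4 mm thick; origin under its centre, floor 4 mm above it
- done_foot_1: finished bookcase foot with a round grey glide fitted on top, 60 x 60 x 57 mm; origin under its centre; a bystander, to be left alone
- done_foot_2: second finished foot with its glide, as done_foot_1; origin under its centre; a bystander, to be left alone
- glide_1: loose levelling glide standing on its grey 32 mm disc, 36 mm high with a steel stem; origin under its centre; a bystander, to be left alone
- glide_2: second loose levelling glide, as glide_1; a bystander, to be left alone
- screwdriver: screwdriver with yellow handle, 200 mm long, lying along its x axis; origin under its middle; a bystander, to be left alone
- glue: yellow glue bottle with red cap, 56 mm diameter, 150 mm tall; origin under its centre; a bystander, to be left alone
Things that resemble listed ones, but are neither listed nor needed, are in the scene too. Leave any blue, green or orange look-alike of the foot_2 alone.

How it is judged:
On the way, in this order (a step that is already met when the one before it is completed fails the run):
1. the gauge's base sits flat across the shallow foot's bore and the rod is down on the bottom of the bore (within 1.5 mm), for 0.25 s (horizontal distance between gauge_tip and foot_2_bore below 0.006 m and z of gauge_tip in the frame of foot_2_bore below -0.0125 m and z of gauge in the frame of foot_2_bore between -0.002 and 0.002 m and angle between the z axis of gauge and the z axis of foot_2, either way round below 0.06 rad and angle between foot_2's own z axis and vertical below 0.08 rad), for 0.25 s.
2. the gauge stands upright in its grey tray again, rod up, while the shallow foot is still out of the red tray (horizontal distance between gauge and gauge_tray below 0.03 m and z of gauge in the frame of gauge_tray between 0.001 and 0.007 m and angle between gauge's own z axis and vertical below 0.08 rad and linear speed of gauge below 0.02 m/s and value of joint gauge_rod below 0.003 m and horizontal distance between foot_2 and redrill_tray above 0.1 m), for 0.2 s.
At the end, for the whole second after the job is handed in: The foot with the 14 mm bore stands bore up and at rest on the red tray's floor (3 mm, 5 degrees); the gauge stands upright and at rest on its grey tray's floor (30 mm from the tray's centre, 3 mm, 5 degrees) with its rod up (below 3 mm); the good foot is within 30 mm of where it stood (x of foot_2 in the frame of redrill_tray between -0.06 and 0.06 m and y of foot_2 in the frame of redrill_tray between -0.05 and 0.05 m and z of foot_2 in the frame of redrill_tray between 0.001 and 0.007 m and angle between each of foot_2, gauge, foot_1's own z axis and vertical below 0.08 rad and height (world z) of foot_2_bore above 0.04 m and linear speed of each of foot_2, gauge below 0.02 m/s and horizontal distance between gauge and gauge_tray below 0.03 m and z of gauge in the frame of gauge_tray between 0.001 and 0.007 m and value of joint gauge_rod below 0.003 m and distance of foot_1 from where it was at the start of the episode below 0.03 m); the robot touches nothing.
It fails at once if a bystander is moved by more than 30 mm (distance of any of done_foot_1, done_foot_2, glide_1, glide_2, screwdriver, glue from where it was at the start of the episode above 0.03 m).
It fails at once if the gauge or a foot is dropped from more than about 30 mm ((contact force between the fingers and gauge below 0.02 N and linear speed of gauge above 0.75 m/s) or (contact force between the fingers and foot_1 below 0.02 N and linear speed of foot_1 above 0.75 m/s) or (contact force between the fingers and foot_2 below 0.02 N and linear speed of foot_2 above 0.75 m/s)).
It also fails if it takes over 67 s, if anything falls off the work surface, if the arm or the gripper's body presses on something with over 40 N, if the wrist force passes 120 N, or if a joint passes its speed limit or range.

ROBOT

A 7-joint arm with a two-finger parallel gripper is mounted at the origin on the work surface. World frame = base frame: x ahead of the robot, y to its left, z up, the work surface at z = 0. Lengths are in m, angles in rad, forces in N, time in s.
With the tool pointing down it reaches from about 0.4 to 0.875 m from the base axis. Payload 19.3 kg.
Tool frame: the origin (TCP) lies at the very end of the fingers, on their centre line; the grasp point (between the pads) lies 19 mm behind it; z points along the fingers, y is the direction in which the jaws open and shut (so a half turn about z gives the same grasp; the last joint's range is limited). The gripper opens to 85 mm and grips with 20 to 120 N. Pads are 22 mm wide; open, the fingers measure 114 mm over their backs; the gripper's body (76 mm by 85 mm) begins 54 mm behind the grasp point. The pads swing forward as they close: fully open they stand 13 mm farther back than shut.
Start: joints at [1.202, 0.521, -0.036, 1.599, 0.021, 1.021, -0.113], TCP at [0.184, -0.597, 0.231] pointing down, gripper open.
Joint ranges: [-2.91, 2.91], [-0.3, 2.13], [-1.5, 1.42], [0.17, 2.43], [-1.26, 4.41], [0.16, 1.93], [-2.52, 2.52]. Speed limits (rad/s): [1.89, 1.89, 2.39, 2.39, 3.01, 3.01, 3.01].

INTERFACE

Orientations are given as [roll, pitch, yaw] about the fixed x, y, z axes, in that order (R = Rz(yaw) Ry(pitch) Rx(roll)).
In Python, from workcell import bot gives the robot as it stands.
- The arm moves only by the tool carry_out, never from a script. Its argument "targets" is a list of rows, each a list of 7 numbers: the shift along the tool's x, y, z in mm, then the turn, a rotation vector about the tool's x, y, z in units of 6 degrees (1.0 is 6 degrees), then the closure in counts, from 0 (fully open) to 255 (shut). A call has 1 to 5 rows; each row shifts and turns the commanded pose from where the row before left it, along the tool's axes as they then stand; what a row does not reach is not made up. A row lasts 1/12 s, in which the tool goes at most 41.7 mm and 7.16 degrees, less where a joint would pass 70% of its speed; a pose out of reach is approached as far as the arm can. A call is refused whole if a number of a shift passes 41.7 or a number of a turn 1, either way. A call with a gripper value outside its range is refused whole. The fingers move at their own pace and stop on an object; "force" is the grip in N (left out, the last holds). Time passes only in rows, so rows that do not move let the fingers close. It gives the time, the measured TCP pose, the force and the opening at its end, in the units of the state.
- bot.observe(): the state, without advancing time (a new reading comes with each control period).
- bot.grab_frame(name): name is "side" or "top"; returns a dict with "color" (420x560x3 uint8, red, green, blue), "z_map" (420x560 float32, m along the optical axis (not along the pixel's ray), 0 where there is no reading), "K" (3x3 intrinsics, pixels), "cam_to_world" (4x4, takes a point from camera to world coordinates). Camera axes: x right, y down, z forward; pixel columns grow to the right and rows downward; lengths in m; the calibration is good to about 2 mm. A picture is of the moment at which its call begins.
- bot.job_done(): hands the job in, once; it reports no verdict.
The state is a dict: "clock": time; "qpos": joint angles; "qd": joint speeds; "joint_efforts": joint torques, N m; "position": TCP position; "tool_rot": TCP orientation; "force": force on the tool from outside, world axes, zero at the start; "moment": the same for the moment, N m; "grip_width": finger opening in m.
Only numpy, scipy, OpenCV 4.12 (cv2) and the standard library are available. Lean on these libraries where they do the work, as an engineer would, in place of code of your own. Each camera call takes 0.05 s, during which the arm holds its last target. There are 200 camera calls.

## Working session

There is one attempt and no reset: what is moved stays moved. The work goes in short steps, Python scripts to look and compute and a tool call to move; the robot and the scene stay as the last step left them, time stands still between calls to the robot, and variables do not carry over. Pictures are saved under pics/ and viewed, about 8 in all and at most 12, crops included, and the job is handed in when it is done.

Besides the shell and the picture viewer there is one more tool, called after "Call:" by a JSON object that holds its "name" and its "arguments", one argument or row to a line. carry_out: Moves the arm, as the interface text tells. Its arguments: {"type":"object","properties":{"targets":{"type":"array","items":{"type":"array","items":{"type":"number"}}},"force":{"type":"number"}},"required":["targets"]}

```bash
mkdir -p pics; ls; cat > h.py <<'E'
import numpy as np, cv2, pickle
from workcell import bot
def grab(n,tag):
    f=bot.grab_frame(n); pickle.dump(f,open(f'pics/{tag}.pkl','wb'))
    cv2.imwrite(f'pics/{tag}.png',f['color'][:,:,::-1]); return f
def load(tag): return pickle.load(open(f'pics/{tag}.pkl','rb'))
def ray(f,u,v,z):
    K=f['K'];T=f['cam_to_world'];d=T[:3,:3]@np.linalg.inv(K)@np.array([u,v,1.]);o=T[:3,3]
    return o+d*(z-o[2])/d[2]
def dep(f,u,v):
    z=f['z_map'][int(round(v)),int(round(u))];K=f['K'];T=f['cam_to_world']
    return (T@np.append(np.linalg.inv(K)@np.array([u,v,1.])*z,1))[:3]
def proj(f,p):
    T=np.linalg.inv(f['cam_to_world']);q=f['K']@(T@np.append(p,1))[:3];return q[:2]/q[2]
E
python3 - <<'E'
from h import *
a=grab('top','t0');b=grab('side','s0')
for f in(a,b): print(f['cam_to_world'].round(3),f['K'].round(1))
print(bot.observe())
E
```

```text
pics
[[-0.01  -0.997  0.072  0.448]
 [-1.     0.009 -0.011  0.04 ]
 [ 0.01  -0.072 -0.997  1.045]
 [ 0.     0.     0.     1.   ]] [[461.7   0.  276.2]
 [  0.  461.7 210. ]
 [  0.    0.    1. ]]
[[ 0.702 -0.361  0.614 -0.063]
 [-0.712 -0.325  0.622 -0.566]
 [-0.025 -0.874 -0.486  0.563]
 [ 0.     0.     0.     1.   ]] [[503.8   0.  282.7]
 [  0.  503.8 209.9]
 [  0.    0.    1. ]]
{'clock': 0.1, 'qpos': array([ 1.20178657,  0.52195012, -0.03633224,  1.59988992,  0.02120089,
        1.02110286, -0.11278817]), 'qd': array([ 1.10881703e-03, -5.51510570e-04,  9.99994508e-04, -1.92556914e-03,
       -1.17400042e-03, -1.18907649e-03, -2.98803889e-05]), 'joint_efforts': array([ 4.67274818e-03, -9.28479838e+01,  1.98403940e+00, -3.70535374e+01,
        1.81723834e-02,  5.28149088e-03,  3.62998804e-06]), 'position': array([ 0.18388195, -0.59705358,  0.23080778]), 'tool_rot': array([-3.14062950e+00,  6.41919363e-05,  2.98814173e-01]), 'force': array([-0.2451313 ,  0.24469776,  0.40134383]), 'moment': array([-0.01439734, -0.00374063,  0.01616851]), 'grip_width': 0.08512624169354309}
```

View pics/t0.png

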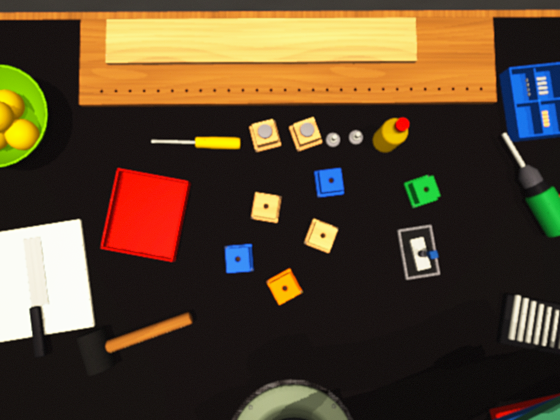

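View pics/s0.png

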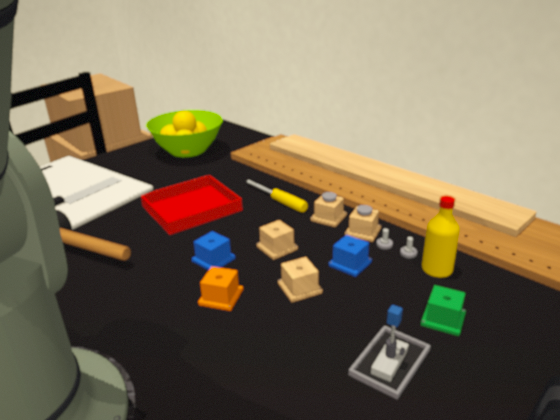

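Top view:
- Feet without glides are beech, at (266,207) and (321,236).
- Possible confusions are the done feet at (265,134) and (306,132), the blue feet at (330,181) and (238,259), the orange one at (285,287) and the green one at (422,190).
- The gauge is at (421,253) with its blue head at (434,254). The red tray is at (146,215).

Side view: the same feet are at (277,239) and (300,278), and the gauge head is at (395,315).

```bash
python3 - <<'E'
from h import *
t=load('t0');s=load('s0')
def cl(f,u,v):
    x,y,w,h=max(0,int(u)-26),max(0,int(v)-26),52,52; return x,y,w,h
def tri(p,q):
    A=[];o=[]
    for f,(u,v) in((t,p),(s,q)):
        d=f['cam_to_world'][:3,:3]@np.linalg.inv(f['K'])@np.array([u,v,1.]);d/=np.linalg.norm(d);A.append(np.eye(3)-np.outer(d,d));o.append(f['cam_to_world'][:3,3])
    return np.linalg.solve(A[0]+A[1],A[0]@o[0]+A[1]@o[1])
# points via depth: top-face points near each foot
def cloud(f,u,v,r):
    vv,uu=np.mgrid[int(v)-r:int(v)+r,int(u)-r:int(u)+r];z=f['z_map'][vv,uu]
    P=np.stack([uu*1.,vv,np.ones_like(uu)],-1)@np.linalg.inv(f['K']).T*z[...,None]
    P=P@f['cam_to_world'][:3,:3].T+f['cam_to_world'][:3,3]
    return P.reshape(-1,3),f['color'][vv,uu].reshape(-1,3).astype(int),uu.ravel(),vv.ravel()
def rect(P):
    r=cv2.minAreaRect((P[:,:2]*1000).astype(np.float32));return np.round(r[0],1),np.round(r[1],1),round(r[2],1)
for n,(u,v) in dict(A=(266,207),B=(321,236)).items():
    P,C,U,V=cloud(t,u,v,26)
    m=(C[:,0]>120)&(abs(P[:,2]-.045)<.008); print(n,'top',rect(P[m]),np.median(P[m,2]),m.sum())
    m2=(C[:,0]>120); print('  all',rect(P[m2]))
    k=m&0==1
    # bore: dark pixels near centre
    g=C.sum(1); b=(np.hypot(U-u,V-v)<7); i=np.where(b)[0]; w=np.clip(np.median(g[m])-150-g[i],0,None); print('  bore px',(U[i]*w).sum()/w.sum(),(V[i]*w).sum()/w.sum(), ray(t,(U[i]*w).sum()/w.sum(),(V[i]*w).sum()/w.sum(),.045))
def blue(f,u,v,r):
    P,C,U,V=cloud(f,u,v,r);m=(C[:,2]>C[:,0]+40)&(C[:,2]>70);return P[m],U[m],V[m]
for f,u,v in((t,434,254),(s,395,315)):
    P,U,V=blue(f,u,v,18);print('head',U.mean(),V.mean(),rect(P),np.percentile(P[:,2],[5,50,95]),len(P), rect(P[P[:,2]>.095]))
    if f is t:p=(U.mean(),V.mean())
    else:q=(U.mean(),V.mean())
print('head tri',tri(p,q))
P,C,U,V=cloud(t,421,253,34)
m=(C.min(1)>150)&(abs(P[:,2]-.018)<.012);print('base',rect(P[m]),np.median(P[m,2]))
m=(C.min(1)>70)&(C.max(1)-C.min(1)<40)&(P[:,2]<.035);print('tray',rect(P[m]))
P,C,U,V=cloud(t,146,215,60);m=(C[:,0]>120)&(C[:,1]<60);print('red',rect(P[m]));m&=P[:,2]<.012;print('floor',rect(P[m]),np.median(P[m,2]))
im=np.hstack([cv2.resize(t['color'][y-40:y+40,x-40:x+40],(390,390),interpolation=cv2.INTER_CUBIC) for x,y in((294,220),(421,253))])
cv2.imwrite('pics/c0.png',im[:,:,::-1])
E
```

```text
A top (array([529.1,  51.4]), array([47.9, 48.1]), 80.5) 0.04379540054701936 464
  all (array([507.1,  56. ]), array([ 63. , 111.4]), 80.7)
  bore px 265.55429809776064 205.74572598121838 [0.52996473 0.0520964  0.045     ]
B top (array([464.1, -71.6]), array([48., 48.]), 68.3) 0.04389156819053419 470
  all (array([471.8, -35.6]), array([141.5,  72.1]), 80.4)
  bore px 322.38242955245084 235.14894624674403 [ 0.46491524 -0.07044439  0.045     ]
head 433.3246753246753 254.05194805194805 (array([ 422.4, -309.7]), array([14.4, 56.1]), 0.6) [0.00390384 0.10196931 0.10503449] 77 (array([ 422.3, -290.7]), array([15.3, 16.2]), 14.7)
head 394.15884476534296 314.8050541516246 (array([ 236.5, -388.2]), array([695.9,  24.2]), 28.8) [0.00205119 0.09722356 0.10589342] 277 (array([ 180. , -422.1]), array([564.1,  18.3]), 28.9)
head tri [ 0.42172616 -0.29117011  0.09487287]
base (array([ 426.1, -289.3]), array([109.2,  74.6]), 7.9) 0.016296590896483165
tray (array([ 426.2, -292. ]), array([116.1,  82.5]), 7.7)
red (array([497.2, 224.5]), array([380.7, 188.1]), 78.9)
floor (array([517.8, 330.1]), array([165.6, 188.1]), 78.9) 0.002462432476512122
```

View pics/c0.png

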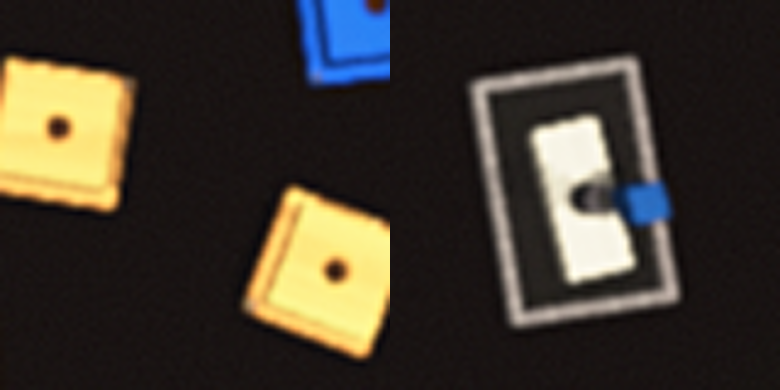

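The crop shows two plain beech tops with dark bores, and the gauge with its blue head, so the choice is confirmed. One refinement is left: the gauge base yaw, and the tray and red floor centres.

```bash
python3 - <<'E'
from h import *
t=load('t0');c=t['color'].astype(int)
def fit(m,z,n):
    k,l,st,_=cv2.connectedComponentsWithStats(m.astype(np.uint8));i=1+st[1:,4].argmax()
    p=cv2.findContours((l==i).astype(np.uint8),0,1)[0][0][:,0,:]
    W=np.array([ray(t,u,v,z)[:2] for u,v in p])*1000
    r=cv2.minAreaRect(W.astype(np.float32));print(n,np.round(r[0],1),np.round(r[1],1),round(r[2],1),st[i,4])
def win(u,v,r):
    w=np.zeros(c.shape[:2],bool);w[v-r:v+r,u-r:u+r]=1;return w
fit((c.min(2)>190)&win(421,253,35),.018,'base')
fit((c.min(2)>85)&(c.max(2)-c.min(2)<45)&(c.min(2)<190)&win(421,253,38),.010,'tray')
fit((c[...,0]>110)&(c[...,1]<70)&(c[...,2]<70)&win(146,215,62),.030,'red')
for u,v in((146,215),(150,205)):print(dep(t,u,v))
from scipy.spatial.transform import Rotation as R
o=bot.observe();M=R.from_euler('xyz',o['tool_rot']).as_matrix()
print('to head above',(M.T@(np.array([.4222,-.2909,.15])-o['position'])*1000).round(1))
E
```

```text
base [ 422.9 -290.7] [67.9 28.2] 12.4 304
tray [ 426.3 -288.8] [113.8  78.5] 8.1 450
red [515.  318.4] [164.2 182.5] 78.9 6100
[0.5150646  0.32278146 0.00149743]
[0.53751881 0.3135901  0.00301616]
to head above [ 317.9 -222.4   81. ]
```

Call:
{"name": "carry_out", "arguments": {
  "targets": [
    [31.8,-22.2,4,0,0,0,100],
    [31.8,-22.2,4,0,0,0,100],
    [31.8,-22.2,4,0,0,0,100],
    [31.8,-22.2,4,0,0,0,100],
    [31.8,-22.2,4,0,0,0,100]
  ],
  "force": 40
}}

```text
clock: 0.52
position: [0.3039, -0.4427, 0.211]
tool_rot: [-3.141, 0.0, 0.298]
force: [0.7, -1.0, 0.0]
grip_width: 0.052
```

Call:
{"name": "carry_out", "arguments": {
  "targets": [
    [31.8,-22.2,4,0,0,0,100],
    [31.8,-22.2,4,0,0,0,100],
    [31.8,-22.2,4,0,0,0,100],
    [31.8,-22.2,4,0,0,0.79,100],
    [31.8,-22.2,4,0,0,0,100]
  ]
}}

```text
clock: 0.93
position: [0.4254, -0.2918, 0.1911]
tool_rot: [-3.141, 0.0, 0.211]
force: [1.1, -1.7, 0.6]
grip_width: 0.0521
```

Call:
{"name": "carry_out", "arguments": {
  "targets": [
    [0,0,0,0,0,0,100],
    [0,0,0,0,0,0,100]
  ]
}}

```text
clock: 1.1
position: [0.4262, -0.2917, 0.1909]
tool_rot: [-3.141, 0.0, 0.22]
force: [-0.9, -0.6, 0.6]
grip_width: 0.0519
```

```bash
cat >> h.py <<'E'
from scipy.spatial.transform import Rotation as R
def go(p,yaw=None):
    o=bot.observe();M=R.from_euler('xyz',o['tool_rot']).as_matrix()
    print('clk',o['clock'],'pos',o['position'].round(4),'rpy deg',np.degrees(o['tool_rot']).round(2),'F',o['force'].round(2),'w',round(o['grip_width'],4))
    print('shift mm',(M.T@(np.array(p)-o['position'])*1000).round(1))
    if yaw is not None: print('turn',(R.from_matrix(M.T@R.from_euler('xyz',[np.pi,0,yaw]).as_matrix()).as_rotvec(degrees=True)/6).round(3))
E
python3 -c "
from h import *
go([.4225,-.2908,.077],np.radians(12.4))"
```

```text
clk 1.1 pos [ 0.4262 -0.2917  0.1909] rpy deg [-1.7995e+02  1.0000e-02  1.2630e+01] F [-0.85 -0.63  0.58] w 0.0519
shift mm [ -3.4  -1.6 113.9]
turn [-0.008  0.002  0.038]
```

Call:
{"name": "carry_out", "arguments": {
  "targets": [
    [-3.4,-1.6,30,0,0,0,100],
    [0,0,30,0,0,0,100],
    [0,0,30,0,0,0,100],
    [0,0,24,0,0,0,100],
    [0,0,0,0,0,0,150]
  ]
}}

```text
clock: 1.52
position: [0.4186, -0.2925, 0.0736]
tool_rot: [-3.138, 0.005, 0.215]
force: [-0.2, 0.4, -0.6]
grip_width: 0.0407
```

Call:
{"name": "carry_out", "arguments": {
  "targets": [
    [0,0,0,0,0,0,180],
    [0,0,0,0,0,0,200],
    [0,0,0,0,0,0,230],
    [0,0,0,0,0,0,255],
    [0,0,0,0,0,0,255]
  ]
}}

```text
clock: 1.93
position: [0.4217, -0.2932, 0.0784]
tool_rot: [3.14, -0.001, 0.216]
force: [0.2, 0.9, 3.2]
grip_width: 0.0153
```

```bash
python3 -c "
from h import *
grab('side','s1')
go([.4225,-.2908,.15],np.radians(12.4))
cv2.imwrite('pics/c1.png',cv2.resize(load('s1')['color'][240:420,300:480,::-1],(600,600)))"
```

```text
clk 1.9833 pos [ 0.4217 -0.2932  0.0782] rpy deg [ 1.7993e+02 -7.0000e-02  1.2370e+01] F [-0.36 -0.16  5.87] w 0.0152
shift mm [  1.3  -2.1 -71.8]
turn [ 0.012 -0.011 -0.005]
```

View pics/c1.png

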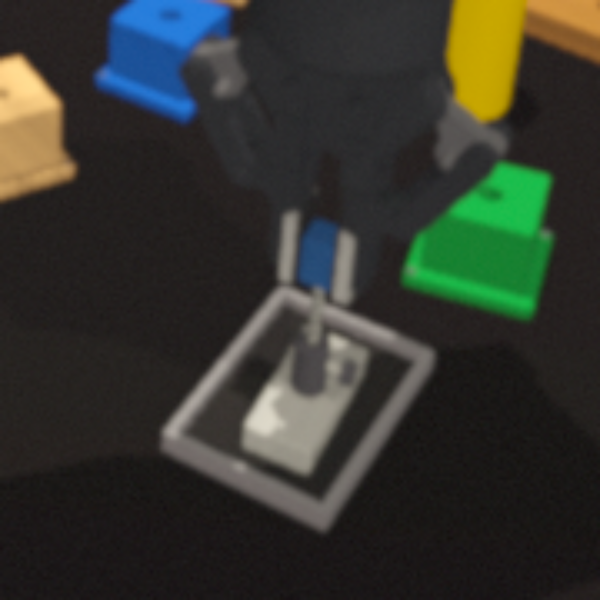

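The crop shows the blue head between the pads at (320,255), with the base flat in the tray. Lifting now and moving over the nearer foot, B.

Call:
{"name": "carry_out", "arguments": {
  "targets": [
    [0,0,-10,0,0,0,255],
    [0,0,-20,0,0,0,255],
    [0,0,-25,0,0,0,255],
    [0,0,-17,0,0,0,255]
  ]
}}

```text
clock: 2.32
position: [0.4215, -0.2928, 0.1517]
tool_rot: [3.141, -0.001, 0.216]
force: [1.0, -0.0, -1.3]
grip_width: 0.0154
```

Call:
{"name": "carry_out", "arguments": {
  "targets": [
    [8,-18,0,0,0,0,255],
    [13,-31,0,0,0,0,255],
    [14,-33,0,0,0,0,255],
    [14,-33,0,0,0,0,255],
    [14,-32,0,0,0,0,255]
  ]
}}

```text
clock: 2.73
position: [0.4512, -0.134, 0.1502]
tool_rot: [3.141, -0.0, 0.216]
force: [0.6, -0.2, -1.7]
grip_width: 0.0151
```

Call:
{"name": "carry_out", "arguments": {
  "targets": [
    [13,-30,0,0,0,0,255],
    [9,-20,0,0,0,0,255],
    [4,-10,0,0,0,0,255],
    [0,0,0,0,0,0,255],
    [0,0,0,0,0,0,255]
  ]
}}

```text
clock: 3.15
position: [0.4638, -0.0719, 0.1497]
tool_rot: [3.141, -0.0, 0.217]
force: [-0.3, 0.1, -1.1]
grip_width: 0.0154
```

```bash
python3 - <<'E'
from h import *
s=grab('side','s2');t=grab('top','t2')
go([.464,-.072,.119],np.radians(12.4))
c=s['color'].astype(int);o=bot.observe()['position']
print('proj tcp,head',proj(s,o),proj(s,o+[0,0,.0145]),proj(s,o-[0,0,.0735]))
m=(c[...,2]>c[...,0]+40)&(c[...,2]>70)
u,v=proj(s,o+[0,0,.015]);w=np.zeros_like(m);w[int(v)-22:int(v)+22,int(u)-22:int(u)+22]=1;vv,uu=np.where(m&w);print('head px',uu.mean(),vv.mean(),len(uu))
u,v=int(u),int(v)
cv2.imwrite('pics/c2.png',cv2.resize(s['color'][v-50:v+110,u-80:u+80,::-1],(600,600)));print(u,v)
E
```

```text
clk 3.25 pos [ 0.4636 -0.0729  0.1495] rpy deg [1.7997e+02 1.0000e-02 1.2290e+01] F [-0.04 -0.3  -2.21] w 0.0153
shift mm [ 0.6 -0.8 30.5]
turn [ 0.004  0.002 -0.019]
proj tcp,head [299.98046716 216.34747755] [299.90428229 208.65525772] [300.34760368 253.41644656]
head px 296.5888888888889 208.65555555555557 90
299 208
```

View pics/c2.png

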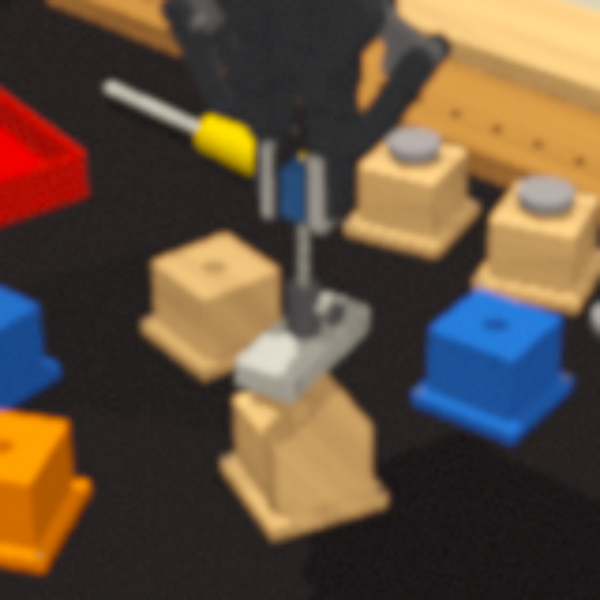

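The crop shows the gauge hanging level, its rod at (303,250), directly over foot B. Next I check the bore in the side camera against the TCP line.

```bash
python3 - <<'E'
from h import *
s=load('s0');g=s['color'].astype(int).sum(2)
for n,p in (('A',(.5297,.0518,.0445)),('B',(.4645,-.071,.0445))):
    u,v=proj(s,np.array(p));vv,uu=np.mgrid[int(v)-6:int(v)+8,int(u)-7:int(u)+8]
    k=g[vv,uu];w=np.clip(np.median(k)-60-k,0,None)*(np.hypot(uu-u,(vv-v)*1.5)<7);b=((uu*w).sum()/w.sum(),(vv*w).sum()/w.sum())
    print(n,'pred',(u,v),'seen',b,'side ray at .0445',ray(s,*b,.0445).round(4))
# gauge axis in top t2: head top
t=load('t2');o=bot.observe()['position'];print(o, proj(t,o+[0,0,.026]))
E
```

```text
A pred (np.float64(277.058178289621), np.float64(229.02009491799572)) seen (np.float64(275.7747126436782), np.float64(228.90344827586208)) side ray at .0445 [0.5283 0.054  0.0445]
B pred (np.float64(300.064913895696), np.float64(267.76002479871977)) seen (np.float64(299.2435185185185), np.float64(267.5888888888889)) side ray at .0445 [ 0.4639 -0.0696  0.0445]
[ 0.46361555 -0.07285002  0.14952789] [331.30029795 234.58058041]
```

Call:
{"name": "carry_out", "arguments": {
  "targets": [
    [1,-1.9,6,0,0,0,255],
    [0,0,11,0,0,0,255],
    [0,0,8,0,0,0,255],
    [0,0,3,0,0,0,255],
    [0,0,0,0,0,0,255]
  ]
}}

```text
clock: 3.67
position: [0.4639, -0.0698, 0.1204]
tool_rot: [-3.141, 0.002, 0.215]
force: [0.2, -0.3, -1.1]
grip_width: 0.0147
```

Call:
{"name": "carry_out", "arguments": {
  "targets": [
    [0,0,2,0,0,0,255],
    [0,0,2,0,0,0,255],
    [0,0,2,0,0,0,255],
    [0,0,1,0,0,0,255],
    [0,0,0,0,0,0,255]
  ]
}}

```text
clock: 4.08
position: [0.4645, -0.0695, 0.1143]
tool_rot: [3.142, -0.0, 0.216]
force: [-0.3, 0.1, -0.1]
grip_width: 0.015
```

Call:
{"name": "carry_out", "arguments": {
  "targets": [
    [0,0,2,0,0,0,255],
    [0,0,2,0,0,0,255],
    [0,0,0,0,0,0,255]
  ]
}}

```text
clock: 4.33
position: [0.4644, -0.0695, 0.11]
tool_rot: [-3.142, 0.0, 0.216]
force: [0.2, -1.2, -0.3]
grip_width: 0.0151
```

Call:
{"name": "carry_out", "arguments": {
  "targets": [
    [0,0,2,0,0,0,255],
    [0,0,1,0,0,0,255],
    [0,0,1,0,0,0,255],
    [0,0,0,0,0,0,255]
  ]
}}

```text
clock: 4.67
position: [0.4644, -0.0695, 0.1061]
tool_rot: [-3.142, 0.0, 0.216]
force: [-0.8, -0.6, 1.4]
grip_width: 0.0152
```

Call:
{"name": "carry_out", "arguments": {
  "targets": [
    [0,0,1,0,0,0,255],
    [0,0,1,0,0,0,255],
    [0,0,0,0,0,0,255]
  ]
}}

```text
clock: 4.92
position: [0.4644, -0.0695, 0.1042]
tool_rot: [-3.142, 0.0, 0.216]
force: [-0.5, -0.6, 0.5]
grip_width: 0.015
```

Call:
{"name": "carry_out", "arguments": {
  "targets": [
    [0,0,1,0,0,0,255],
    [0,0,0,0,0,0,255],
    [0,0,0,0,0,0,255]
  ]
}}

```text
clock: 5.17
position: [0.4645, -0.0694, 0.1033]
tool_rot: [-3.142, -0.0, 0.216]
force: [-0.6, -0.7, 0.8]
grip_width: 0.0153
```

Call:
{"name": "carry_out", "arguments": {
  "targets": [
    [0,0,1,0,0,0,255],
    [0,0,1,0,0,0,255],
    [0,0,1,0,0,0,255],
    [0,0,0,0,0,0,255],
    [0,0,0,0,0,0,255]
  ]
}}

```text
clock: 5.58
position: [0.4644, -0.0694, 0.1002]
tool_rot: [-3.142, 0.0, 0.216]
force: [-0.4, -0.1, 1.7]
grip_width: 0.0154
```

Call:
{"name": "carry_out", "arguments": {
  "targets": [
    [0,0,1,0,0,0,255],
    [0,0,1,0,0,0,255],
    [0,0,1,0,0,0,255],
    [0,0,1,0,0,0,255],
    [0,0,0,0,0,0,255]
  ]
}}

```text
clock: 6.0
position: [0.4644, -0.0694, 0.0961]
tool_rot: [-3.142, 0.0, 0.216]
force: [-0.6, 0.7, 0.9]
grip_width: 0.0149
```

Call:
{"name": "carry_out", "arguments": {
  "targets": [
    [0,0,1,0,0,0,255],
    [0,0,1,0,0,0,255],
    [0,0,0.5,0,0,0,255],
    [0,0,0,0,0,0,255]
  ]
}}

```text
clock: 6.33
position: [0.4644, -0.0694, 0.0937]
tool_rot: [-3.141, 0.0, 0.216]
force: [-1.7, -0.1, 0.7]
grip_width: 0.0151
```

Call:
{"name": "carry_out", "arguments": {
  "targets": [
    [0,0,0.5,0,0,0,255],
    [0,0,0.5,0,0,0,255],
    [0,0,0,0,0,0,255]
  ]
}}

```text
clock: 6.58
position: [0.4647, -0.0694, 0.0931]
tool_rot: [3.141, -0.0, 0.216]
force: [-2.1, 0.2, 9.2]
grip_width: 0.015
```

Call:
{"name": "carry_out", "arguments": {
  "targets": [
    [0,0,0.5,0,0,0,255],
    [0,0,0.5,0,0,0,255],
    [0,0,0,0,0,0,255]
  ]
}}

```text
clock: 6.83
position: [0.4651, -0.0694, 0.0926]
tool_rot: [3.141, -0.001, 0.216]
force: [-4.5, -0.1, 20.9]
grip_width: 0.0151
```

```bash
python3 - <<'E'
from h import *
s=grab('side','s3');go([.5292,.0525,.149],np.radians(12.4))
cv2.imwrite('pics/c3.png',cv2.resize(s['color'][190:310,230:370,::-1],(700,600)))
E
```

```text
clk 6.8833 pos [ 0.4651 -0.0695  0.0926] rpy deg [ 1.7997e+02 -9.0000e-02  1.2370e+01] F [-3.26  2.1  21.29] w 0.0152
shift mm [  88.8 -105.4  -56.3]
turn [ 0.004 -0.014 -0.004]
```

View pics/c3.png

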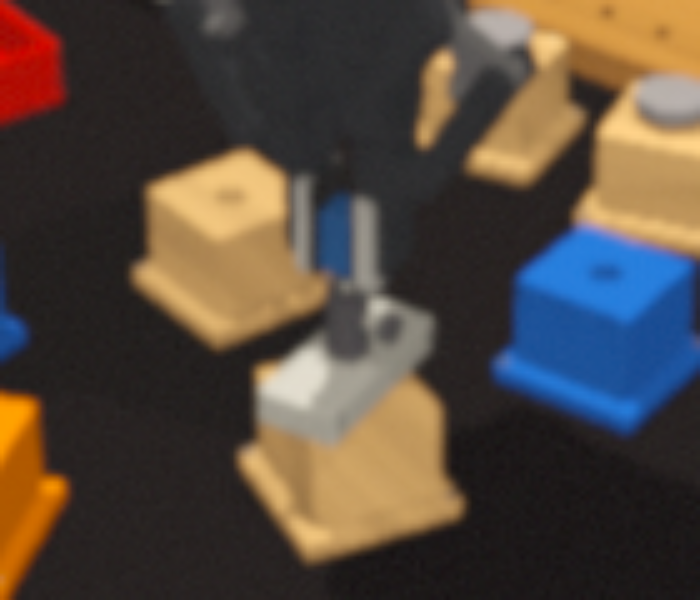

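Foot B bottomed at about 26 mm with 20 N, and the crop shows the base flat on it, so B is the good foot. On to foot A.

Call:
{"name": "carry_out", "arguments": {
  "targets": [
    [0,0,-6,0,0,0,255],
    [0,0,-13,0,0,0,255],
    [0,0,-15,0,0,0,255],
    [0,0,-15,0,0,0,255],
    [0,0,-7.5,0,0,0,255]
  ]
}}

```text
clock: 7.3
position: [0.465, -0.0695, 0.1497]
tool_rot: [3.141, -0.002, 0.216]
force: [0.9, 0.5, -1.4]
grip_width: 0.015
```

Call:
{"name": "carry_out", "arguments": {
  "targets": [
    [10,-12,0,0,0,0,255],
    [21,-25,0,0,0,0,255],
    [23,-28,0,0,0,0,255],
    [21,-25,0,0,0,0,255],
    [10,-12,0,0,0,0,255]
  ]
}}

```text
clock: 7.72
position: [0.5269, 0.0525, 0.1481]
tool_rot: [-3.14, -0.001, 0.219]
force: [-0.1, 1.5, -1.6]
grip_width: 0.0152
```

Call:
{"name": "carry_out", "arguments": {
  "targets": [
    [3.5,-3.5,0,0,0,0,255],
    [0,0,0,0,0,0,255],
    [0,0,0,0,0,0,255]
  ]
}}

```text
clock: 7.97
position: [0.5277, 0.0515, 0.148]
tool_rot: [3.141, 0.001, 0.215]
force: [0.3, -0.8, -1.8]
grip_width: 0.0153
```

```bash
python3 - <<'E'
from h import *
go([.5292,.0526,.122],np.radians(12.4))
s=grab('side','s4');o=bot.observe()['position'];print(proj(s,o-[0,0,.03]))
u,v=proj(s,o).astype(int)
cv2.imwrite('pics/c4.png',cv2.resize(s['color'][v-45:v+75,u-60:u+60,::-1],(600,600)));print(u,v)
E
```

```text
clk 7.9667 pos [0.5277 0.0515 0.148 ] rpy deg [1.7997e+02 6.0000e-02 1.2340e+01] F [ 0.3  -0.8  -1.82] w 0.0153
shift mm [ 1.7 -0.8 25.9]
turn [ 0.005  0.01  -0.01 ]
[275.40609521 196.60441159]
274 182
```

View pics/c4.png

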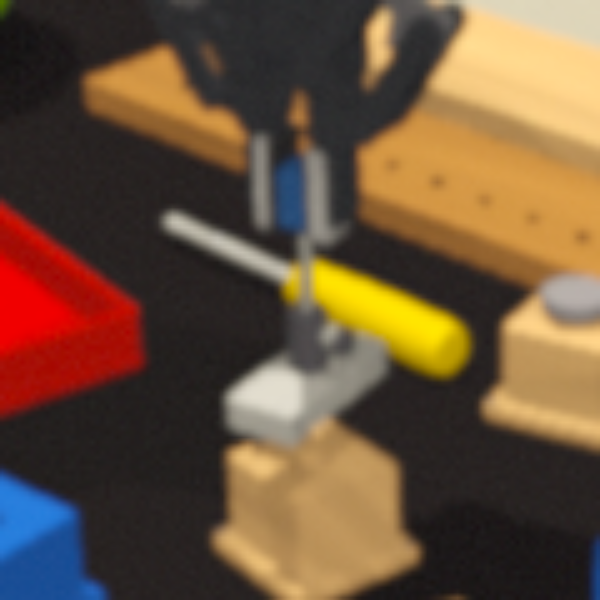

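The crop shows the gauge level above foot A, its rod at (303,270).

Call:
{"name": "carry_out", "arguments": {
  "targets": [
    [1.6,-0.2,6,0,0,0,255],
    [0,0,10,0,0,0,255],
    [0,0,8,0,0,0,255],
    [0,0,2,0,0,0,255],
    [0,0,0,0,0,0,255]
  ]
}}

```text
clock: 8.43
position: [0.5292, 0.0528, 0.1212]
tool_rot: [-3.141, 0.002, 0.216]
force: [0.0, -0.1, -0.8]
grip_width: 0.0153
```

Call:
{"name": "carry_out", "arguments": {
  "targets": [
    [0,0,2,0,0,0,255],
    [0,0,2,0,0,0,255],
    [0,0,2,0,0,0,255],
    [0,0,1,0,0,0,255],
    [0,0,0,0,0,0,255]
  ]
}}

```text
clock: 8.85
position: [0.5299, 0.0531, 0.1153]
tool_rot: [-3.142, -0.0, 0.216]
force: [0.6, -0.3, 0.3]
grip_width: 0.0153
```

Call:
{"name": "carry_out", "arguments": {
  "targets": [
    [0,0,2,0,0,0,255],
    [0,0,2,0,0,0,255],
    [0,0,0,0,0,0,255]
  ]
}}

```text
clock: 9.1
position: [0.5298, 0.0531, 0.111]
tool_rot: [-3.142, 0.0, 0.216]
force: [-0.3, 0.9, 1.1]
grip_width: 0.0148
```

Call:
{"name": "carry_out", "arguments": {
  "targets": [
    [0,0,2,0,0,0,255],
    [0,0,2,0,0,0,255],
    [0,0,0,0,0,0,255]
  ]
}}

```text
clock: 9.35
position: [0.5298, 0.0532, 0.1069]
tool_rot: [-3.141, 0.0, 0.216]
force: [-0.1, 0.4, 0.6]
grip_width: 0.0152
```

Call:
{"name": "carry_out", "arguments": {
  "targets": [
    [0,0,1,0,0,0,255],
    [0,0,0.5,0,0,0,255],
    [0,0,0,0,0,0,255]
  ]
}}

```text
clock: 9.6
position: [0.5298, 0.0532, 0.1057]
tool_rot: [-3.142, -0.0, 0.216]
force: [0.7, 0.5, 1.5]
grip_width: 0.0149
```

Call:
{"name": "carry_out", "arguments": {
  "targets": [
    [0,0,0.5,0,0,0,255],
    [0,0,0,0,0,0,255],
    [0,0,0,0,0,0,255]
  ]
}}

```text
clock: 9.85
position: [0.5298, 0.0532, 0.1054]
tool_rot: [-3.142, -0.0, 0.216]
force: [-0.9, 1.9, 2.7]
grip_width: 0.0148
```

Call:
{"name": "carry_out", "arguments": {
  "targets": [
    [0,0,0.5,0,0,0,255],
    [0,0,0,0,0,0,255],
    [0,0,0,0,0,0,255],
    [0,0,0,0,0,0,255]
  ]
}}

```text
clock: 10.18
position: [0.53, 0.0532, 0.1051]
tool_rot: [-3.142, -0.001, 0.216]
force: [-0.3, 1.2, 7.6]
grip_width: 0.0152
```

Call:
{"name": "carry_out", "arguments": {
  "targets": [
    [0,0,0.5,0,0,0,255],
    [0,0,0,0,0,0,255],
    [0,0,0,0,0,0,255],
    [0,0,0,0,0,0,255],
    [0,0,0,0,0,0,255]
  ]
}}

```text
clock: 10.6
position: [0.5302, 0.0532, 0.1049]
tool_rot: [3.142, -0.001, 0.216]
force: [-2.3, 0.5, 14.2]
grip_width: 0.0153
```

Foot A bottoms at about 14 mm (14 N), so A is the shallow one. Returning the gauge to its tray.

Call:
{"name": "carry_out", "arguments": {
  "targets": [
    [0,0,-6,0,0,0,255],
    [0,0,-12,0,0,0,255],
    [0,0,-14,0,0,0,255],
    [0,0,-13,0,0,0,255],
    [0,0,0,0,0,0,255]
  ]
}}

```text
clock: 11.02
position: [0.5307, 0.053, 0.1513]
tool_rot: [3.141, -0.003, 0.216]
force: [1.1, -0.5, -1.1]
grip_width: 0.0151
```

Call:
{"name": "carry_out", "arguments": {
  "targets": [
    [-9,16,0,0,0,0,255],
    [-17,30,0,0,0,0,255],
    [-19,33,0,0,0,0,255],
    [-19,33,0,0,0,0,255],
    [-19,33,0,0,0,0,255]
  ]
}}

```text
clock: 11.43
position: [0.4786, -0.1078, 0.1487]
tool_rot: [-3.142, 0.001, 0.217]
force: [1.7, -1.6, -1.2]
grip_width: 0.0152
```

Call:
{"name": "carry_out", "arguments": {
  "targets": [
    [-19,33,0,0,0,0,255],
    [-19,33,0,0,0,0,255],
    [-18,32,0,0,0,0,255],
    [-17,30,0,0,0,0,255],
    [-13,25,0,0,0,0,255]
  ]
}}

```text
clock: 11.85
position: [0.4268, -0.2767, 0.1487]
tool_rot: [-3.142, 0.001, 0.214]
force: [-0.3, -0.4, -2.3]
grip_width: 0.0152
```

Call:
{"name": "carry_out", "arguments": {
  "targets": [
    [-9,16,0,0,0,0,255],
    [0,0,0,0,0,0,255],
    [0,0,0,0,0,0,255]
  ]
}}

```text
clock: 12.1
position: [0.4224, -0.2923, 0.1486]
tool_rot: [-3.141, 0.001, 0.214]
force: [0.9, 2.0, -1.7]
grip_width: 0.015
```

```bash
python3 -c "
from h import *
go([.423,-.292,.0795],np.radians(12.4))"
```

```text
clk 12.1 pos [ 0.4224 -0.2923  0.1486] rpy deg [-1.7997e+02  5.0000e-02  1.2260e+01] F [ 0.9   2.04 -1.71] w 0.015
shift mm [ 0.7 -0.2 69.1]
turn [-0.006  0.008 -0.023]
```

Call:
{"name": "carry_out", "arguments": {
  "targets": [
    [0.7,0,10,0,0,0,255],
    [0,0,22,0,0,0,255],
    [0,0,22,0,0,0,255],
    [0,0,11,0,0,0,255],
    [0,0,3,0,0,0,255]
  ]
}}

```text
clock: 12.52
position: [0.4234, -0.29, 0.0791]
tool_rot: [-3.139, 0.002, 0.218]
force: [-0.6, 0.1, -1.7]
grip_width: 0.015
```

Call:
{"name": "carry_out", "arguments": {
  "targets": [
    [0,0,1,0,0,0,255],
    [0,0,1,0,0,0,255],
    [0,0,0.5,0,0,0,255],
    [0,0,0,0,0,0,255]
  ]
}}

```text
clock: 12.85
position: [0.4243, -0.2918, 0.0795]
tool_rot: [3.141, -0.001, 0.216]
force: [0.1, 0.4, -1.7]
grip_width: 0.0156
```

Call:
{"name": "carry_out", "arguments": {
  "targets": [
    [0,0,1,0,0,0,255],
    [0,0,0.7,0,0,0,255],
    [0,0,0,0,0,0,255],
    [0,0,0,0,0,0,255]
  ]
}}

```text
clock: 13.18
position: [0.4245, -0.2919, 0.078]
tool_rot: [3.141, -0.001, 0.216]
force: [-1.2, 1.3, 11.9]
grip_width: 0.015
```

Call:
{"name": "carry_out", "arguments": {
  "targets": [
    [0,0,0,0,0,0,240],
    [0,0,0,0,0,0,215],
    [0,0,0,0,0,0,190],
    [0,0,0,0,0,0,160],
    [0,0,0,0,0,0,130]
  ]
}}

```text
clock: 13.6
position: [0.424, -0.2917, 0.0773]
tool_rot: [3.141, -0.0, 0.216]
force: [-0.9, 0.1, 0.6]
grip_width: 0.0411
```

Call:
{"name": "carry_out", "arguments": {
  "targets": [
    [0,0,0,0,0,0,110],
    [0,0,-12,0,0,0,100],
    [0,0,-30,0,0,0,100],
    [0,0,-30,0,0,0,100],
    [0,0,-20,0,0,0,100]
  ]
}}

```text
clock: 14.02
position: [0.4242, -0.2918, 0.1713]
tool_rot: [3.141, -0.001, 0.216]
force: [0.6, 0.1, 0.4]
grip_width: 0.0517
```

```bash
python3 - <<'E'
from h import *
s=grab('side','s5');t=grab('top','t5')
# foot A: jaw along tool y; options yaw -9.5deg
go([.5292,.0528,.16],np.radians(-9.5))
a=cv2.resize(s['color'][260:400,320:460],(400,400));b=cv2.resize(t['color'][160:280,220:340],(400,400))
cv2.imwrite('pics/c5.png',np.hstack([a,b])[:,:,::-1])
# re-measure foot A top orientation in pixels
c=t['color'].astype(int);m=np.zeros(c.shape[:2],bool);m[180:235,240:295]=1
m&=(c[...,0]>225)&(c[...,1]>170)
p=cv2.findContours(m.astype(np.uint8),0,1)[0];p=max(p,key=cv2.contourArea)[:,0,:]
print(cv2.minAreaRect((np.array([ray(t,u,v,.045)[:2] for u,v in p])*1000).astype(np.float32)))
E
```

```text
clk 14.1167 pos [ 0.4252 -0.2925  0.1721] rpy deg [179.8   -0.21  12.36] F [ 1.29 -1.31 -1.  ] w 0.052
shift mm [ 175.5 -315.    11.7]
turn [ 0.026 -0.04   3.643]
((527.2907104492188, 51.19050598144531), (56.35256576538086, 58.13328552246094), 80.19497680664062)
```

View pics/c5.png

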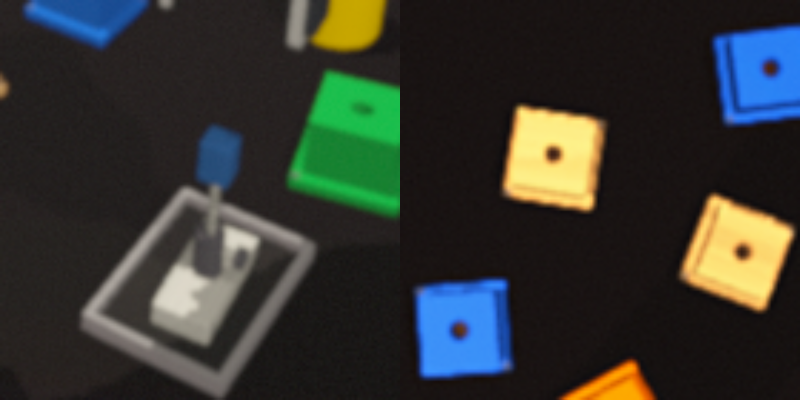

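The crop shows the gauge upright in its tray at (210,260) with the rod up, and both feet standing as before.

Call:
{"name": "carry_out", "arguments": {
  "targets": [
    [9,-16,0,0,0,0,60],
    [18,-33,0,0,0,0,60],
    [19,-34,0,0,0,0,60],
    [19,-34,0,0,0,0,60],
    [19,-34,0,0,0,0,30]
  ]
}}

```text
clock: 14.53
position: [0.4735, -0.1244, 0.1685]
tool_rot: [-3.141, 0.001, 0.216]
force: [1.4, -1.0, 0.4]
grip_width: 0.075
```

Call:
{"name": "carry_out", "arguments": {
  "targets": [
    [19,-34,0,0,0,0,0],
    [19,-34,0,0,0,0,0],
    [19,-34,0,0,0,0,0],
    [18,-33,0,0,0,0,0],
    [16.5,-29,0,0,0,0,0]
  ]
}}

```text
clock: 14.95
position: [0.5278, 0.0564, 0.1684]
tool_rot: [-3.141, 0.001, 0.217]
force: [0.3, -0.2, -0.0]
grip_width: 0.0852
```

Call:
{"name": "carry_out", "arguments": {
  "targets": [
    [0,0,0,0,0,0.91,0],
    [0,0,0,0,0,0.91,0],
    [0,0,0,0,0,0.91,0],
    [0,0,0,0,0,0.91,0],
    [0,0,0,0,0,0,0]
  ]
}}

```text
clock: 15.37
position: [0.5275, 0.0538, 0.1684]
tool_rot: [3.141, 0.001, -0.17]
force: [0.8, 0.3, 0.7]
grip_width: 0.0853
```

```bash
python3 -c "
from h import *
go([.5292,.0528,.02],np.radians(-9.6))"
```

```text
clk 15.3667 pos [0.5275 0.0538 0.1684] rpy deg [ 1.7997e+02  5.0000e-02 -9.7300e+00] F [0.78 0.35 0.66] w 0.0853
shift mm [  2.    0.6 148.4]
turn [ 0.005  0.008 -0.021]
```

Call:
{"name": "carry_out", "arguments": {
  "targets": [
    [2,0.6,30,0,0,0,0],
    [0,0,38,0,0,0,0],
    [0,0,38,0,0,0,0],
    [0,0,32,0,0,0,0],
    [0,0,14,0,0,0,0]
  ]
}}

```text
clock: 15.78
position: [0.5275, 0.0526, 0.0129]
tool_rot: [3.141, 0.005, -0.161]
force: [-1.3, -0.0, -0.5]
grip_width: 0.0857
```

Call:
{"name": "carry_out", "arguments": {
  "targets": [
    [0,0,3,0,0,0,0],
    [0,0,0,0,0,0,40],
    [0,0,0,0,0,0,75],
    [0,0,0,0,0,0,110],
    [0,0,0,0,0,0,140]
  ],
  "force": 40
}}

```text
clock: 16.2
position: [0.5305, 0.0529, 0.0156]
tool_rot: [-3.141, -0.002, -0.165]
force: [-0.1, -0.5, 3.5]
grip_width: 0.0473
```

Call:
{"name": "carry_out", "arguments": {
  "targets": [
    [0,0,0,0,0,0,180],
    [0,0,0,0,0,0,200],
    [0,0,0,0,0,0,200]
  ]
}}

```text
clock: 16.45
position: [0.5305, 0.0529, 0.0156]
tool_rot: [-3.141, -0.002, -0.165]
force: [-0.9, -1.1, 5.5]
grip_width: 0.0474
```

Call:
{"name": "carry_out", "arguments": {
  "targets": [
    [0,0,-8,0,0,0,200],
    [0,0,-18,0,0,0,200],
    [0,0,-22,0,0,0,200],
    [0,0,-18,0,0,0,200],
    [0,0,-6,0,0,0,200]
  ]
}}

```text
clock: 16.87
position: [0.531, 0.0529, 0.0897]
tool_rot: [-3.14, -0.004, -0.165]
force: [1.0, -0.2, -0.4]
grip_width: 0.0469
```

Call:
{"name": "carry_out", "arguments": {
  "targets": [
    [-3,-13,0,0,0,0,200],
    [-6,-27,0,0,0,0,200],
    [-7,-32,0,0,0,0,200],
    [-7,-32,0,0,0,0,200],
    [-7,-32,0,0,0,0,200]
  ]
}}

```text
clock: 17.28
position: [0.5223, 0.1933, 0.0867]
tool_rot: [-3.141, -0.001, -0.165]
force: [0.8, 0.5, -1.7]
grip_width: 0.0472
```

Call:
{"name": "carry_out", "arguments": {
  "targets": [
    [-7,-32,0,0,0,0,200],
    [-7,-32,0,0,0,0,200],
    [-6,-27,0,0,0,0,200],
    [-6,-22,0,0,0,0,200],
    [-3,-12,0,0,0,0,200]
  ]
}}

```text
clock: 17.7
position: [0.5134, 0.3232, 0.0865]
tool_rot: [-3.14, 0.0, -0.162]
force: [-0.7, 0.2, -1.1]
grip_width: 0.047
```

```bash
python3 - <<'E'
from h import *
s=grab('side','s6');go([.515,.32,.0195],np.radians(-9.6))
cv2.imwrite('pics/c6.png',cv2.resize(s['color'][100:260,100:300,::-1],(700,560)))
E
```

```text
clk 17.75 pos [0.5132 0.3245 0.0864] rpy deg [-1.7987e+02  2.0000e-02 -9.2300e+00] F [-2.88  2.4  -1.6 ] w 0.0472
shift mm [ 2.5  4.3 66.9]
turn [-0.021  0.004  0.062]
```

View pics/c6.png

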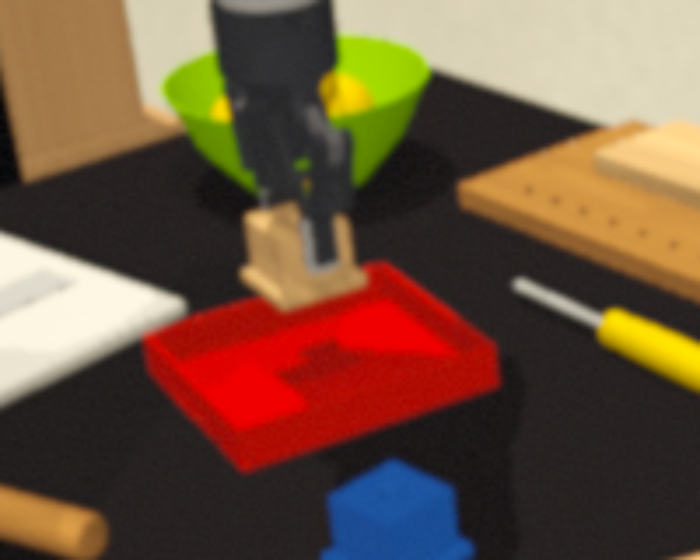

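The crop shows the foot held level at (300,255) above the middle of the red tray. Lowering now.

Call:
{"name": "carry_out", "arguments": {
  "targets": [
    [2.5,3,10,0,0,0,200],
    [0,0,20,0,0,0,200],
    [0,0,20,0,0,0,200],
    [0,0,10,0,0,0,200],
    [0,0,2,0,0,0,200]
  ]
}}

```text
clock: 18.17
position: [0.5158, 0.3143, 0.022]
tool_rot: [3.139, 0.002, -0.167]
force: [-0.5, 0.3, -1.5]
grip_width: 0.0474
```

Call:
{"name": "carry_out", "arguments": {
  "targets": [
    [0,0,1,0,0,0,200],
    [0,0,1,0,0,0,200],
    [0,0,1,0,0,0,200],
    [0,0,0,0,0,0,200]
  ]
}}

```text
clock: 18.5
position: [0.5168, 0.3167, 0.0217]
tool_rot: [-3.141, -0.001, -0.165]
force: [-0.4, -0.3, -0.8]
grip_width: 0.0477
```

Call:
{"name": "carry_out", "arguments": {
  "targets": [
    [0,0,0.7,0,0,0,200],
    [0,0,0.7,0,0,0,200],
    [0,0,0,0,0,0,200]
  ]
}}

```text
clock: 18.75
position: [0.5164, 0.3166, 0.0198]
tool_rot: [-3.141, -0.0, -0.165]
force: [-0.2, -0.1, -1.3]
grip_width: 0.0473
```

Call:
{"name": "carry_out", "arguments": {
  "targets": [
    [0,0,0.7,0,0,0,200],
    [0,0,0.4,0,0,0,200],
    [0,0,0,0,0,0,200]
  ]
}}

```text
clock: 19.0
position: [0.5164, 0.3166, 0.0196]
tool_rot: [-3.141, -0.0, -0.165]
force: [-5.6, -4.4, 17.9]
grip_width: 0.0473
```

Contact. Releasing and backing off.

Call:
{"name": "carry_out", "arguments": {
  "targets": [
    [0,0,-0.5,0,0,0,180],
    [0,0,0,0,0,0,110],
    [0,0,0,0,0,0,80],
    [0,0,0,0,0,0,40],
    [0,0,0,0,0,0,10]
  ]
}}

```text
clock: 19.42
position: [0.5164, 0.3166, 0.019]
tool_rot: [3.142, 0.0, -0.165]
force: [0.5, 0.9, -0.5]
grip_width: 0.0809
```

Call:
{"name": "carry_out", "arguments": {
  "targets": [
    [0,0,0,0,0,0,0],
    [0,0,-10,0,0,0,0],
    [0,0,-25,0,0,0,0],
    [0,0,-35,0,0,0,0],
    [0,0,-35,0,0,0,0]
  ]
}}

```text
clock: 19.83
position: [0.5159, 0.3162, 0.1256]
tool_rot: [3.141, 0.001, -0.165]
force: [1.0, 0.1, 0.5]
grip_width: 0.0855
```

Call:
{"name": "carry_out", "arguments": {
  "targets": [
    [0,0,-30,0,0,0,0],
    [0,0,0,0,0,0,0],
    [0,0,0,0,0,0,0]
  ]
}}

```text
clock: 20.08
position: [0.5171, 0.317, 0.1566]
tool_rot: [-3.139, -0.003, -0.165]
force: [0.1, 0.1, -0.6]
grip_width: 0.0853
```

```bash
python3 - <<'E'
from h import *
s=grab('side','s7');t=grab('top','t7');go([.515,.32,.16])
cv2.imwrite('pics/s7b.png',s['color'][:,:,::-1])
# foot top depth in side, gauge head in top
c=t['color'].astype(int);m=np.zeros(c.shape[:2],bool);m[235:275,405:450]=1
v,u=np.where(m&(c[...,2]>c[...,0]+40)&(c[...,2]>70));P=np.array([dep(t,a,b) for a,b in zip(u,v)]);P=P[P[:,2]>.09];print('head',P.mean(0).round(4),P[:,2].max())
c=s['color'].astype(int);m=np.zeros(c.shape[:2],bool);m[150:240,140:245]=1
v,u=np.where(m&(c[...,0]>150)&(c[...,1]>110));P=np.array([dep(s,a,b) for a,b in zip(u,v)]);Q=P[P[:,2]>.042];print('foot top',len(Q),np.percentile(Q,[2,50,98],axis=0).round(4) if len(Q) else P)
E
```

```text
clk 20.1833 pos [0.516  0.3163 0.154 ] rpy deg [ 1.7998e+02  2.0000e-02 -9.4600e+00] F [-0.31  0.1   0.88] w 0.0854
shift mm [-1.6 -3.4 -6. ]
head [ 0.4258 -0.2861  0.1139] 1.045347044320865
foot top 277 [[0.4874 0.2899 0.0426]
 [0.5089 0.3095 0.0498]
 [0.5347 0.342  0.0523]]
```

View pics/s7b.png

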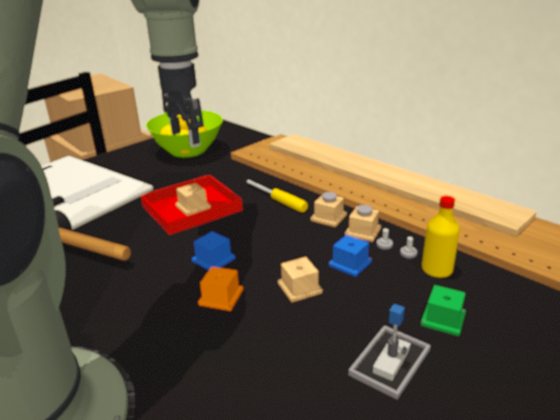

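The shallow foot stands at (192,199) in the red tray, and its top measures about 49–50 mm high. The gauge is upright at (393,355), the good foot stands at (300,278), the bystanders are unmoved and the gripper is clear.

```bash
python3 -c "
from h import *
bot.job_done();print(bot.observe()['clock'])"
```

```text
the job is handed in; nothing more can be done
the job is handed in; nothing more can be done
```

The shallow foot is standing bore up in the red tray, and I handed the job in at about 20 s of robot time.

- **Gauging:** I pressed the gauge to the bottom of both bores. The foot at about (0.46, -0.07) m bottomed at about 26 mm, so it is the good one. The foot at about (0.53, 0.05) m bottomed at about 14 mm.
- **Placing:** I stood the gauge back in its grey tray first, then moved the 14 mm foot to the red tray. Both were lowered until the force reading showed contact before I let go.

**Last checks:**
- The final side picture shows the gauge upright with its rod up, the good foot and the bystanders where they were, and the gripper clear.
- The foot in the red tray has its top at about 49–50 mm, as expected for 45 mm plus the 4 mm floor.
- The last depth check of the gauge head disagreed: it gave a mean height of 0.114 m and a highest point of 1.045 m. The 1.045 m point is a pixel with no depth reading, which falsely raises the mean, so I relied on the picture there.

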